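# Load and lock the leak-test fixture

### The arm

A 6-joint arm with a two-finger parallel gripper is mounted at the origin on a cart in front of the work surface, level with it; the furniture and walls round the work are solid. World frame = base frame: x ahead of the robot, y to its left, z up, the work surface at z = 0. Lengths are in m, angles in degrees, forces in N, time in s.
With the tool pointing down it reaches from about 0.375 to 0.75 m from the base axis. Payload 9 kg.
Tool frame: the origin (TCP) lies where the fingers leave the gripper's body, on its centre line; the fingertips stand 73 mm ahead of it and the grasp point (between the pads) lies 54 mm ahead of it (robot.tip_reach is the distance from the TCP to the fingertips, in m); z points along the fingers, y is the line along which they close (so a half turn about z gives the same grasp; the last joint's range is limited). The gripper opens to 85 mm and grips with 20 to 120 N. Pads are 22 mm wide; open, the fingers measure 114 mm over their backs; the gripper's body (76 mm by 85 mm) begins 54 mm behind the grasp point. The pads swing forward as they close: fully open they stand 13 mm farther back than shut.
Start: joints at [-78.192, 5.964, 5.575, 89.605, 0, 77.527], TCP at [0.247, -0.547, 0.304] pointing down, gripper open.
Joint ranges: [-171.21, 171.21], [-48.23, 106.86], [-62.78, 66.21], [-105.2, 120.99], [-86.42, 89.51], [-180, 180]. Speed limits (degrees/s): [127.2, 127.2, 147.25, 180, 180, 180].

### API

Orientations are given as [roll, pitch, yaw] about the fixed x, y, z axes, in that order (R = Rz(yaw) Ry(pitch) Rx(roll)).
In Python, from plant import robot gives the robot as it stands. Calls block until the motion is done:
- robot.move_pose(position, orientation): joint-space move of the TCP to a pose.
- robot.line_to(position, vel=0.15, rotation=None, guard=None): straight line of the TCP; rotation=None keeps the orientation; vel is the mean speed in m/s. With guard (N) it stops when the force on the tool has changed by that much, and returns True; else False.
- robot.goto_joints(angles): joint-space move.
- robot.set_gripper(opening): finger opening in m; the grip force is fixed at half the most; returns when the fingers have stopped.
- robot.pause(seconds).
- robot.ik(position, orientation): joint angles nearest the present ones, or None.
- robot.observe(): the state.
- robot.grab_frame(name): name is "side" or "top"; returns the picture (384x512x3 uint8, blue, green, red); there is no depth.
- robot.get_calibration(name): a dict with "vertical_fov" (degrees; the focal length in pixels is half the picture's height over the tangent of half this angle, whatever the lens; pixels are square), "cx", "cy" (the principal point, pixels), "k1" (the pictures are not rectified: a ray, as slopes to the right and down, at radius r is drawn at 1 + k1 r^2 times it, then the intrinsics apply), "rvec" (rotation vector, rad) and "tvec" (3), from world to camera coordinates, as OpenCV has them. Camera axes: x right, y down, z forward; pixel columns grow to the right and rows downward; lengths in m; the calibration is good to about 2 mm. A picture is of the moment at which its call begins. get_calibration takes no time and is no camera call.
A pose or a line that the arm cannot do raises robot.IKError and nothing moves.
- robot.job_done(): hands the job in; it is judged then, once.
The state is a dict: "time": time; "q": joint angles; "qvel": joint speeds; "joint_torque": joint torques, N m; "tool_pos": TCP position; "tcp_rot": TCP orientation; "ft_force": force on the tool from outside, world axes, zero at the start; "torque": the same for the moment, N m; "gripper_width": finger opening in m; "gripper_force": force on a finger pad.
Only numpy, scipy, OpenCV 4.12 (cv2) and the standard library are available. Lean on these libraries where they do the work, as an engineer would, in place of code of your own. Each camera call takes 0.05 s, during which the arm holds its last target. There are 200 camera calls.

### The job

Load the leak-test fixture: slide its cover fully back, drop every valve module that stands on the bench into a socket of its own, upright and fully home, and swing that socket's locking lever fully shut over it. When all the modules are locked in, slide the cover fully shut over them; leave the other things on the bench where they are.

Things in the scene. Friction and masses are not known exactly. Their poses are not given: they have to be found in the camera images.
- fixture: leak-test fixture fixed to the bench: block 132 (x) by 326 mm (y), 30 mm high, three sockets in a row along y, a lever at the -x end of each, a sliding cover above. Origin on the bench under the middle socket's centre; x points away from the robot (within 0.15 rad), z up. Cover rails along x, 158 mm to either side, 88 to 98 mm high, x from -18 to +182 mm, on two posts each
- socket_1 (a point): left (+y) socket of the fixture: pocket 86 x 48 mm (fixture x, y), 5 mm chamfer at the mouth, 30 mm and floor 12 mm above the bench; sockets 80 mm apart. The point is where the centre of a fully seated module lies (37 mm up; its top is then at 62 mm); axes as the fixture's. A module fits either way round, its length along the fixture's x
- socket_2 (a point): middle socket of the fixture: pocket 86 x 48 mm (fixture x, y), 5 mm chamfer at the mouth, 30 mm and floor 12 mm above the bench; sockets 80 mm apart. The point is where the centre of a fully seated module lies (37 mm up; its top is then at 62 mm); axes as the fixture's. A module fits either way round, its length along the fixture's x
- socket_3 (a point): right (-y) socket of the fixture: pocket 86 x 48 mm (fixture x, y), 5 mm chamfer at the mouth, 30 mm and floor 12 mm above the bench; sockets 80 mm apart. The point is where the centre of a fully seated module lies (37 mm up; its top is then at 62 mm); axes as the fixture's. A module fits either way round, its length along the fixture's x
- lever_1 (a joint): lever of socket 1, on an upright pivot 56 mm in front (-x) of the socket's centre: 0 = shut (along fixture +x over the seated module, 3 mm clear), opening clockwise seen from above, 1.57 = pointing to fixture -y, stop 1.95; about 1 N at the knob, stays where left; starts at 1.4 to 1.9 rad. Bar 14 mm wide, 65 to 75 mm above the bench; a module not fully home blocks it
- lever_1_knob (a point): upright round black knob of lever 1, 14 mm in diameter, 74 to 94 mm above the bench, 50 mm from the lever's pivot; the point is on its axis 85 mm above the bench, 9 mm below its top; its x axis points along the lever away from the pivot. It cannot be reached under the shut cover when the lever is shut
- lever_2 (a joint): lever of socket 2, on an upright pivot 56 mm in front (-x) of the socket's centre: 0 = shut (along fixture +x over the seated module, 3 mm clear), opening clockwise seen from above, 1.57 = pointing to fixture -y, stop 1.95; about 1 N at the knob, stays where left; starts at 1.4 to 1.9 rad. Bar 14 mm wide, 65 to 75 mm above the bench; a module not fully home blocks it
- lever_2_knob (a point): upright round black knob of lever 2, 14 mm in diameter, 74 to 94 mm above the bench, 50 mm from the lever's pivot; the point is on its axis 85 mm above the bench, 9 mm below its top; its x axis points along the lever away from the pivot. It cannot be reached under the shut cover when the lever is shut
- lever_3 (a joint): lever of socket 3, on an upright pivot 56 mm in front (-x) of the socket's centre: 0 = shut (along fixture +x over the seated module, 3 mm clear), opening clockwise seen from above, 1.57 = pointing to fixture -y, stop 1.95; about 1 N at the knob, stays where left; starts at 1.4 to 1.9 rad. Bar 14 mm wide, 65 to 75 mm above the bench; a module not fully home blocks it
- lever_3_knob (a point): upright round black knob of lever 3, 14 mm in diameter, 74 to 94 mm above the bench, 50 mm from the lever's pivot; the point is on its axis 85 mm above the bench, 9 mm below its top; its x axis points along the lever away from the pivot. It cannot be reached under the shut cover when the lever is shut
- cover (a joint): flat cover plate 118 mm (x) by 328 mm (y), at 99 to 103 mm above the bench, sliding along fixture x: 0 = shut over the sockets (its stop), 0.125 m = fully back, away from the robot (its stop); starts at 0 to 0.02; takes about 2 N, stays where it is left
- cover_handle (a point): centre of the black handle bar on top of the cover: 14 mm thick (x), 100 mm long (y), 16 mm high, from 121 to 137 mm above the bench, standing on two feet 40 mm either side of its middle, with 18 mm free below; axes as the fixture's, moves with the cover; 34 mm towards the robot from the middle of the cover
- module_a_centre (a point): plug-in valve module, an upright block 80 x 42 x 50 mm (long x wide x high), aluminium below, black on top, 0.2 to 0.33 kg, heavy foot; the point is its centre, 25 mm above its underside; x along the 80 mm length, y across the 42 mm width, z up; plain flat sides, grip across the width; two or three of a, b, c are present, all alike
- module_b_centre (a point): plug-in valve module, an upright block 80 x 42 x 50 mm (long x wide x high), aluminium below, black on top, 0.2 to 0.33 kg, heavy foot; the point is its centre, 25 mm above its underside; x along the 80 mm length, y across the 42 mm width, z up; plain flat sides, grip across the width; two or three of a, b, c are present, all alike
- module_c_centre (a point): plug-in valve module, an upright block 80 x 42 x 50 mm (long x wide x high), aluminium below, black on top, 0.2 to 0.33 kg, heavy foot; the point is its centre, 25 mm above its underside; x along the 80 mm length, y across the 42 mm width, z up; plain flat sides, grip across the width; two or three of a, b, c are present, all alike
- brush: flat brush with a wooden handle, lying, 68 x 177 x 11 mm; bystander, to be left alone; origin at its underside
- go_gauge: steel plug gauge, 79 x 29 x 16 mm; bystander, to be left alone; origin at its underside
- hex_key: hex key lying flat, 82 x 128 x 10 mm; bystander, to be left alone; origin at its underside
- marker_blue: blue marker pen, 66 x 126 x 17 mm; bystander, to be left alone; origin at its underside
Things that resemble listed ones, but are neither listed nor needed, are in the scene too. Leave any purple look-alike of the part that bears module_b_centre alone. What is shaped like the part that bears module_a_centre but purple is not meant.

How it is judged (in metres and radians):
On the way, in this order (a step that is already met when the one before it is completed fails the run):
1. the cover is slid fully back (beyond 110 of 125 mm) (value of joint cover above 0.11 m), for 0.2 s.
2. every module present is seated in a socket with that socket's lever shut, the cover still back (((horizontal distance between module_a_centre and socket_1 below 0.006 m and z of module_a_centre in the frame of socket_1 below 0.004 m and angle between module_a_centre's own z axis and vertical below 0.08 rad and angle between the x axis of module_a_centre and the x axis of socket_1, either way round below 0.1 rad and value of joint lever_1 below 0.12 rad) or (horizontal distance between module_a_centre and socket_2 below 0.006 m and z of module_a_centre in the frame of socket_2 below 0.004 m and angle between module_a_centre's own z axis and vertical below 0.08 rad and angle between the x axis of module_a_centre and the x axis of socket_2, either way round below 0.1 rad and value of joint lever_2 below 0.12 rad) or (horizontal distance between module_a_centre and socket_3 below 0.006 m and z of module_a_centre in the frame of socket_3 below 0.004 m and angle between module_a_centre's own z axis and vertical below 0.08 rad and angle between the x axis of module_a_centre and the x axis of socket_3, either way round below 0.1 rad and value of joint lever_3 below 0.12 rad)) and ((horizontal distance between module_b_centre and socket_1 below 0.006 m and z of module_b_centre in the frame of socket_1 below 0.004 m and angle between module_b_centre's own z axis and vertical below 0.08 rad and angle between the x axis of module_b_centre and the x axis of socket_1, either way round below 0.1 rad and value of joint lever_1 below 0.12 rad) or (horizontal distance between module_b_centre and socket_2 below 0.006 m and z of module_b_centre in the frame of socket_2 below 0.004 m and angle between module_b_centre's own z axis and vertical below 0.08 rad and angle between the x axis of module_b_centre and the x axis of socket_2, either way round below 0.1 rad and value of joint lever_2 below 0.12 rad) or (horizontal distance between module_b_centre and socket_3 below 0.006 m and z of module_b_centre in the frame of socket_3 below 0.004 m and angle between module_b_centre's own z axis and vertical below 0.08 rad and angle between the x axis of module_b_centre and the x axis of socket_3, either way round below 0.1 rad and value of joint lever_3 below 0.12 rad)) and ((horizontal distance between module_c_centre and socket_1 below 0.006 m and z of module_c_centre in the frame of socket_1 below 0.004 m and angle between module_c_centre's own z axis and vertical below 0.08 rad and angle between the x axis of module_c_centre and the x axis of socket_1, either way round below 0.1 rad and value of joint lever_1 below 0.12 rad) or (horizontal distance between module_c_centre and socket_2 below 0.006 m and z of module_c_centre in the frame of socket_2 below 0.004 m and angle between module_c_centre's own z axis and vertical below 0.08 rad and angle between the x axis of module_c_centre and the x axis of socket_2, either way round below 0.1 rad and value of joint lever_2 below 0.12 rad) or (horizontal distance between module_c_centre and socket_3 below 0.006 m and z of module_c_centre in the frame of socket_3 below 0.004 m and angle between module_c_centre's own z axis and vertical below 0.08 rad and angle between the x axis of module_c_centre and the x axis of socket_3, either way round below 0.1 rad and value of joint lever_3 below 0.12 rad)) and value of joint cover above 0.09 m), for 0.2 s.
At the end, for the whole second after the job is handed in: Every module present sits in a socket of its own: its centre within 6 mm of the socket's centre line and at most 4 mm above the seated height, upright within 0.08 rad and in line within 0.1 rad, that socket's lever within 0.12 rad of shut, and the cover within 8 mm of shut (((horizontal distance between module_a_centre and socket_1 below 0.006 m and z of module_a_centre in the frame of socket_1 below 0.004 m and angle between module_a_centre's own z axis and vertical below 0.08 rad and angle between the x axis of module_a_centre and the x axis of socket_1, either way round below 0.1 rad and value of joint lever_1 below 0.12 rad) or (horizontal distance between module_a_centre and socket_2 below 0.006 m and z of module_a_centre in the frame of socket_2 below 0.004 m and angle between module_a_centre's own z axis and vertical below 0.08 rad and angle between the x axis of module_a_centre and the x axis of socket_2, either way round below 0.1 rad and value of joint lever_2 below 0.12 rad) or (horizontal distance between module_a_centre and socket_3 below 0.006 m and z of module_a_centre in the frame of socket_3 below 0.004 m and angle between module_a_centre's own z axis and vertical below 0.08 rad and angle between the x axis of module_a_centre and the x axis of socket_3, either way round below 0.1 rad and value of joint lever_3 below 0.12 rad)) and ((horizontal distance between module_b_centre and socket_1 below 0.006 m and z of module_b_centre in the frame of socket_1 below 0.004 m and angle between module_b_centre's own z axis and vertical below 0.08 rad and angle between the x axis of module_b_centre and the x axis of socket_1, either way round below 0.1 rad and value of joint lever_1 below 0.12 rad) or (horizontal distance between module_b_centre and socket_2 below 0.006 m and z of module_b_centre in the frame of socket_2 below 0.004 m and angle between module_b_centre's own z axis and vertical below 0.08 rad and angle between the x axis of module_b_centre and the x axis of socket_2, either way round below 0.1 rad and value of joint lever_2 below 0.12 rad) or (horizontal distance between module_b_centre and socket_3 below 0.006 m and z of module_b_centre in the frame of socket_3 below 0.004 m and angle between module_b_centre's own z axis and vertical below 0.08 rad and angle between the x axis of module_b_centre and the x axis of socket_3, either way round below 0.1 rad and value of joint lever_3 below 0.12 rad)) and ((horizontal distance between module_c_centre and socket_1 below 0.006 m and z of module_c_centre in the frame of socket_1 below 0.004 m and angle between module_c_centre's own z axis and vertical below 0.08 rad and angle between the x axis of module_c_centre and the x axis of socket_1, either way round below 0.1 rad and value of joint lever_1 below 0.12 rad) or (horizontal distance between module_c_centre and socket_2 below 0.006 m and z of module_c_centre in the frame of socket_2 below 0.004 m and angle between module_c_centre's own z axis and vertical below 0.08 rad and angle between the x axis of module_c_centre and the x axis of socket_2, either way round below 0.1 rad and value of joint lever_2 below 0.12 rad) or (horizontal distance between module_c_centre and socket_3 below 0.006 m and z of module_c_centre in the frame of socket_3 below 0.004 m and angle between module_c_centre's own z axis and vertical below 0.08 rad and angle between the x axis of module_c_centre and the x axis of socket_3, either way round below 0.1 rad and value of joint lever_3 below 0.12 rad)) and value of joint cover below 0.008 m); the robot touches nothing.
It fails at once if a bystander (brush, plug gauge, hex key, blue marker) is moved more than 60 mm (distance of any of brush, go_gauge, hex_key, marker_blue from where it was at the start of the episode above 0.06 m).
Of module_a, module_b, module_c only 2 to 3 are there at a start; the rules pass over those that are not, and their reading is None.
At some moment in a run one of module_a, module_b, module_c may be knocked a few centimetres aside while the robot is not near it.
It also fails if it takes over 210 s, if anything falls off the work surface, if the arm or the gripper's body presses on something with over 40 N, if the wrist force passes 120 N, or if a joint passes its speed limit or range.

## Working session

There is one attempt and no reset: what is moved stays moved. The work goes in short steps, each a Python script; the robot and the scene stay as the last script left them, time stands still between calls to the robot, and variables do not carry over. Pictures are saved under pics/ and viewed, at most 14 in all, crops included, and the job is handed in when it is done.

```bash
mkdir -p pics; ls; cat > h.py <<'E'
import numpy as np, cv2
from plant import robot
def cal(n):
    c=robot.get_calibration(n); f=192/np.tan(np.radians(c["vertical_fov"])/2)
    R=cv2.Rodrigues(np.array(c["rvec"],float))[0]; t=np.array(c["tvec"],float).ravel()
    return c,f,R,t
def px2w(n,u,v,z):
    c,f,R,t=cal(n); d=np.array([(u-c["cx"])/f,(v-c["cy"])/f]); s=d.copy()
    for _ in range(30): s=d/(1+c["k1"]*(s@s))
    r=R.T@np.array([s[0],s[1],1]); o=-R.T@t
    return o+r*(z-o[2])/r[2]
def w2px(n,p):
    c,f,R,t=cal(n); q=R@np.asarray(p,float)+t; s=q[:2]/q[2]; s=s*(1+c["k1"]*(s@s))
    return s*f+[c["cx"],c["cy"]]
def snap(n,name,crop=None,k=1):
    im=robot.grab_frame(n); cv2.imwrite(f"pics/raw_{name}.png",im)
    if crop: x0,y0,x1,y1=crop; im=im[y0:y1,x0:x1]
    cv2.imwrite(f"pics/{name}.png",cv2.resize(im,None,fx=k,fy=k,interpolation=cv2.INTER_CUBIC))
E
python3 - <<'E'
from h import *
snap("top","t0",k=1.56); snap("side","s0",k=1.56)
for n in("top","side"):
    c,f,R,t=cal(n); print(n,f,c["cx"],c["cy"],c["k1"],-R.T@t)
print(robot.observe())
E
```

```text
pics
top 480.9505544535538 257.9042057914583 191.00229786385714 0.03768502568104884 [ 0.31518904 -0.00619942  1.23889512]
side 423.33083431940935 259.4943543844641 192.80963819753285 -0.1595622753542477 [ 0.4955458  -0.78343507  0.7058158 ]
{'time': 0.1, 'q': array([-7.81926036e+01,  5.99528633e+00,  5.53211111e+00,  8.96042434e+01,
       -7.87312259e-04,  7.75260779e+01]), 'qvel': array([-0.05364833, -0.10390103,  0.09794539,  0.01788354, -0.09704225,
       -0.01619011]), 'joint_torque': array([ 4.63799646e-03, -5.58208501e+01,  5.04719532e+01,  1.28294728e-02,
       -3.66997756e-04, -3.31161812e-05]), 'tool_pos': array([ 0.24668637, -0.5467138 ,  0.30320484]), 'tcp_rot': array([-1.79934003e+02, -1.37933797e-02,  2.42813110e+01]), 'ft_force': array([-0.64529022,  0.63431748, -0.5475206 ]), 'torque': array([-0.03505928, -0.03287165,  0.0646234 ]), 'gripper_force': 0.0, 'gripper_width': 0.08510135675569527}
```

View pics/t0.png

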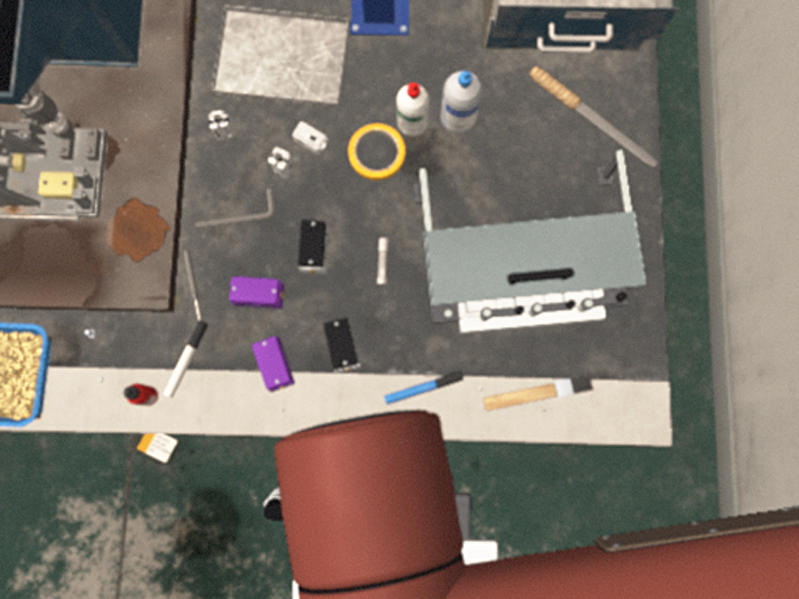

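View pics/s0.png

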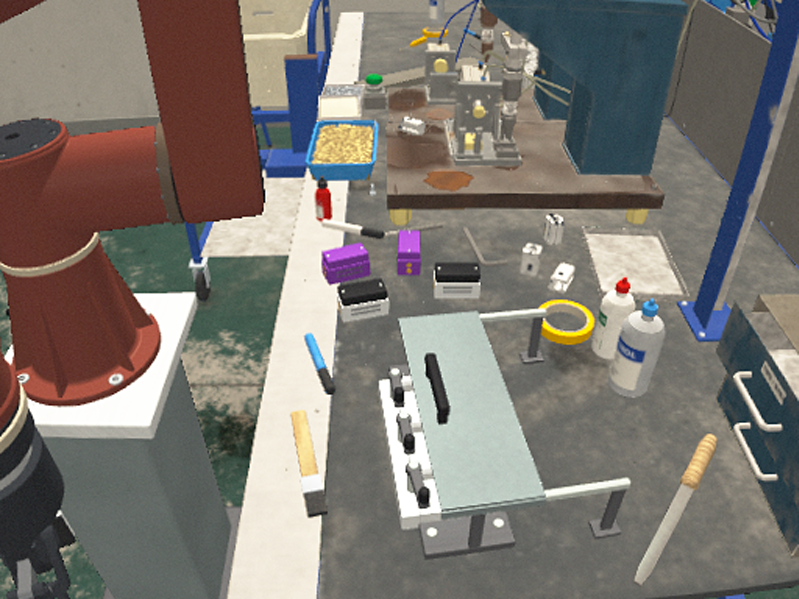

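Top: two black modules, at (312,245) and (341,343); the purple ones are decoys. The fixture cover spans (426,233)–(644,286) with its handle at (541,275). I'll enlarge both areas.

```bash
python3 - <<'E'
import cv2
im=cv2.imread("pics/raw_t0.png")
cv2.imwrite("pics/c1.png",cv2.resize(im[90:220,262:422],None,fx=5,fy=4.6,interpolation=cv2.INTER_CUBIC)) if 0 else cv2.imwrite("pics/c1.png",cv2.resize(im[95:215,262:422],None,fx=5,fy=5,interpolation=cv2.INTER_CUBIC))
cv2.imwrite("pics/c2.png",cv2.resize(im[135:245,180:260],None,fx=5,fy=5,interpolation=cv2.INTER_CUBIC))
E
```

```text
(no output)
```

View pics/c1.png

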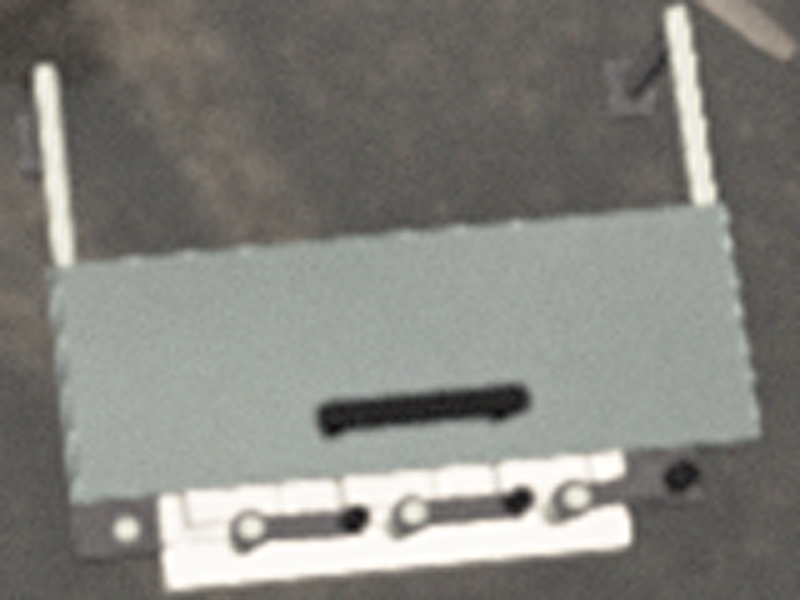

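View pics/c2.png

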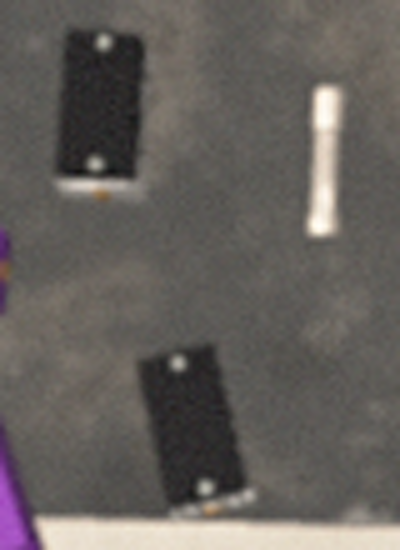

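c1: cover corners, handle ends, rail far ends, and knobs at (354,518), (518,500), (682,476) are clear. c2: module tops have centres at about (100,105) and (192,425).

```bash
python3 - <<'E'
from h import *
def P(o,x,y,z): return px2w("top",o[0]+(x+.5)/5-.5,o[1]+(y+.5)/5-.5,z)
C1=(262,95);C2=(180,135)
cov=np.array([P(C1,*p,.103) for p in [(48,268),(722,206),(760,437),(72,500)]]);print("cover",cov.round(4))
print("sizes",[np.linalg.norm(cov[i]-cov[(i+1)%4]).round(4) for i in range(4)],"ctr",cov.mean(0))
L=P(C1,44,64,.098);Rr=P(C1,676,6,.098);print("rail ends",L,Rr,np.linalg.norm(L-Rr))
d=L-Rr; yaw=np.degrees(np.arctan2(-d[0],d[1])); e=cov[0]-cov[1]+cov[3]-cov[2]; yaw2=np.degrees(np.arctan2(-e[0],e[1]));print("yaw",yaw,yaw2)
h=[P(C1,322,412,.137),P(C1,526,395,.137)];print("handle",h,np.linalg.norm(h[0]-h[1]),np.mean(h,0))
y=np.radians((yaw+yaw2)/2);X=np.array([np.cos(y),np.sin(y),0])
print("origin from rails",(L+Rr)/2-.182*X)
for p in[(354,518),(518,500),(682,476)]:print("knob",P(C1,*p,.094))
for p in[(252,528),(412,511),(574,497)]:print("pivot",P(C1,*p,.078))
for cs in([(67,31),(145,36),(136,180),(56,176)],[(137,361),(213,345),(247,490),(171,508)]):
    m=np.array([P(C2,*p,.05) for p in cs]);a=m[0]+m[1]-m[2]-m[3]
    print("mod",m.mean(0),np.linalg.norm(a)/2,np.linalg.norm(m[0]+m[3]-m[1]-m[2])/2,np.degrees(np.arctan2(a[1],a[0])))
E
```

```text
cover [[ 0.6227 -0.0328  0.103 ]
 [ 0.6611 -0.3608  0.103 ]
 [ 0.5466 -0.3756  0.103 ]
 [ 0.5084 -0.0464  0.103 ]]
sizes [np.float64(0.3303), np.float64(0.1154), np.float64(0.3314), np.float64(0.1152)] ctr [ 0.58468528 -0.20390114  0.103     ]
rail ends [ 0.72844912 -0.02907115  0.098     ] [ 0.76512265 -0.34251823  0.098     ] 0.3155851988999764
yaw 6.673305833521619 6.6391256882539675
handle [array([ 0.54697779, -0.16129798,  0.137     ]), array([ 0.55722504, -0.25648819,  0.137     ])] 0.09574018101689052 [ 0.55210142 -0.20889309  0.137     ]
origin from rails [ 0.56601265 -0.20689063  0.098     ]
knob [ 0.50421568 -0.1826408   0.094     ]
knob [ 0.51482034 -0.26155815  0.094     ]
knob [ 0.52837307 -0.34050957  0.094     ]
pivot [ 0.50076872 -0.13534797  0.078     ]
pivot [ 0.5109729  -0.21340959  0.078     ]
pivot [ 0.51972265 -0.29241199  0.078     ]
mod [0.61329556 0.14697555 0.05      ] 0.07561256932943566 0.04021074417383037 -1.3852723983782054
mod [0.45087018 0.09476688 0.05      ] 0.07501705985368393 0.038532720128245254 15.141526036461672
```

```bash
cat >> h.py <<'E'
YAW=6.65; y_=np.radians(YAW); X=np.array([np.cos(y_),np.sin(y_),0]); Y=np.array([-X[1],X[0],0]); Z=np.array([0,0,1.])
O=np.array([.5662,-.2069,0])
def F(x,y,z): return O+x*X+y*Y+z*Z
def best(p,yaw):  # half turn gives the same grasp: pick yaw with joint 6 nearest its middle
    c=[(abs(q[5]),w) for w in (yaw,yaw-180,yaw+180) if (q:=robot.ik(p,[180,0,w])) is not None]
    return min(c)[1]
def st(m=""):
    s=robot.observe(); print(m,round(s["time"],1),s["tool_pos"].round(4),s["tcp_rot"].round(1),s["ft_force"].round(1),"w",round(s["gripper_width"],4),"gf",round(s["gripper_force"],1),flush=True)
E
python3 - <<'E'
from h import *
h=np.array([.5518,-.2085,0])
w=best(h+.26*Z,YAW+90)
for d in(0,.12): print(robot.ik(h+d*X+.187*Z,[180,0,w]))
robot.move_pose(h+.26*Z,[180,0,w]); robot.set_gripper(.05)
print(robot.line_to(h+.188*Z,vel=.1,guard=8)); robot.set_gripper(.03); st()
print(robot.line_to(h+.188*Z+.145*X,vel=.06,guard=12)); st("back")
robot.line_to(robot.observe()["tool_pos"]-.006*X,vel=.05); robot.set_gripper(.05)
p=robot.observe()["tool_pos"]; robot.line_to(p+.07*Z,vel=.15)
w=best(np.array([.4509,.0948,.25]),15.1); robot.move_pose([.45,.09,.30],[180,0,w]); st()
robot.set_gripper(.085)
E
```

```text
[-33.39108954   4.82186557  -7.79129975  77.38683468   0.
  49.95891046]
[-26.86382477  23.84298882  14.1088065   80.26581769   0.
  56.48617523]
False
 3.4 [ 0.552  -0.2086  0.1884] [180.    0.   96.6] [0.4 0.6 1.1] w 0.0301 gf 0.0
True
back 5.2 [ 0.6674 -0.1946  0.1869] [-179.7   -0.    96.7] [-4.  -0.3  2.4] w 0.0304 gf 1.9
 7.7 [0.4503 0.0896 0.2996] [ 180.   -0. -165.] [ 0.7 -0.9  0. ] w 0.0502 gf 0.0
```

```bash
python3 - <<'E'
from h import *
snap("top","t1",crop=(160,60,430,250),k=2.9)
E
```

```text
(no output)
```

View pics/t1.png

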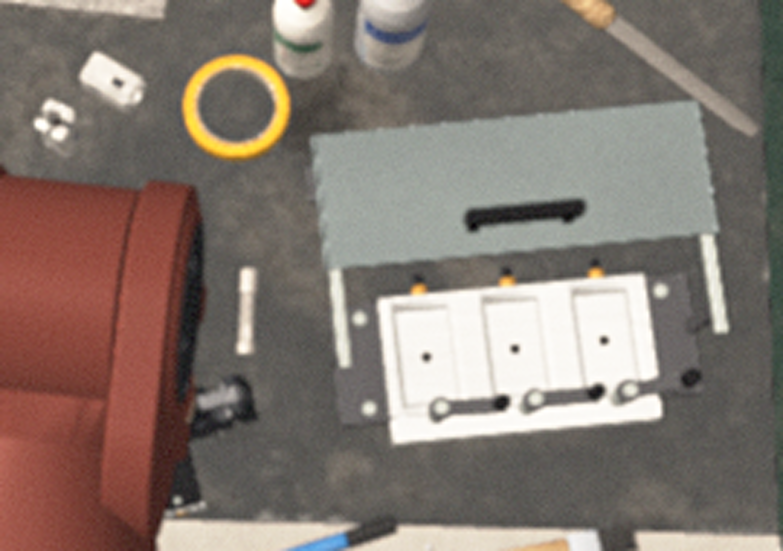

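The cover is back, and the socket floor holes show at (426,357), (515,349) and (604,341).

```bash
python3 - <<'E'
from h import *
def P(x,y,z): return px2w("top",160+(x+.5)/2.9-.5,60+(y+.5)/2.9-.5,z)
for p in[(426,357),(515,349),(604,341)]: d=P(*p,.012)-O; print("sock",d@X,d@Y)
d=np.mean([P(*p,.103) for p in[(311,137),(698,101),(719,233),(327,267)]],0)-O; print("cover",d@X,d@Y)
for p in[(388,302),(646,277)]: d=P(*p,.03)-O; print("block corner",d@X,d@Y)
E
```

```text
sock -0.00023708989501180618 0.07899962833686379
sock -0.000413317686084589 -0.0011466314315798792
sock -0.0005926042073997902 -0.08127455738607925
cover 0.12432142590861216 -0.0001520577265276137
block corner 0.04909531675836943 0.109295399263261
block corner 0.05026439841826101 -0.12146650987618457
```

```bash
python3 - <<'E'
from h import *
for m in([.6133,.147,.05],[.4509,.0948,.05]): print(w2px("side",m))
a=cv2.imread("pics/raw_s0.png"); b=robot.grab_frame("side")
c=np.hstack([a[130:240,190:330],b[130:240,190:330]]); cv2.imwrite("pics/s1.png",cv2.resize(c,None,fx=2.8,fy=2.8,interpolation=cv2.INTER_CUBIC))
E
```

```text
[291.64964115 172.30699901]
[230.87303095 184.80561736]
```

View pics/s1.png

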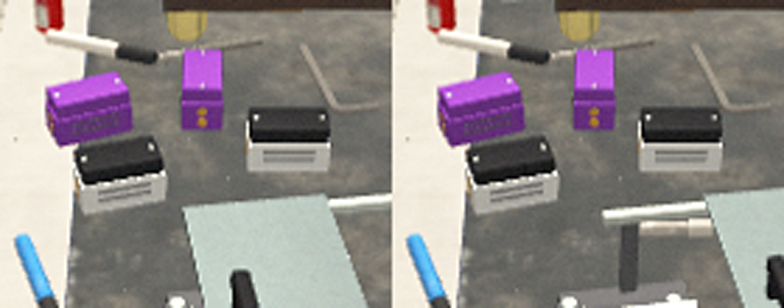

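```bash
cat >> h.py <<'E'
O=O-.0006*Y
def pick(c,yaw):
    c=np.array([c[0],c[1],0]); w=best(c+.2*Z,yaw); robot.move_pose(c+.22*Z,[180,0,w]); robot.set_gripper(.07)
    print("guard",robot.line_to(c+.098*Z,vel=.12,guard=8)); robot.set_gripper(0); st("grip")
    g=robot.observe()["tool_pos"][2]; robot.line_to(c+.27*Z,vel=.15); st("lift"); return g
def place(sy,g):
    w=best(F(0,sy,.2),YAW); robot.move_pose(F(0,sy,.27),[180,0,w]); robot.line_to(F(0,sy,.15),vel=.12); st("above")
    print("guard",robot.line_to(F(0,sy,g+.010),vel=.03,guard=12)); st(f"down, seated tcp z={g+.012:.4f}")
def lever(sy,a0):
    piv=lambda a,z: F(-.056,sy,z)+.05*(np.cos(a)*X-np.sin(a)*Y)
    # tool x along the lever, so the pads straddle the knob tangentially
    w=best(piv(a0,.2),YAW-np.degrees(a0)); w0=w+np.degrees(a0)
    robot.move_pose(piv(a0,.21),[180,0,w]); robot.set_gripper(.036)
    print("guard",robot.line_to(piv(a0,.153),vel=.08,guard=6)); robot.set_gripper(.024); st("at knob")
    for a in np.r_[np.arange(a0-.2,.1,-.2),0,-.14]:
        if robot.line_to(piv(a,.153),vel=.06,rotation=[180,0,w0-np.degrees(a)],guard=15): print("stop at",a);break
    st("shut"); robot.set_gripper(.036); robot.line_to(robot.observe()["tool_pos"]+.07*Z,vel=.15)
E
python3 - <<'E'
from h import *
for p,sy in(([.5042,-.1826],.08),([.5148,-.2616],0),([.5284,-.3405],-.08)):
    d=np.r_[p,0]-F(-.056,sy,0); print(np.linalg.norm(d),np.arctan2(-d@Y,d@X))
g=pick([.4509,.0948],15.1); place(.08,g)
E
```

```text
0.048163294853275584 1.6283164740767981
0.04779983384314646 1.5998520503681664
0.04781688997913749 1.5083740231698608
guard False
grip 10.5 [0.4515 0.0948 0.0989] [-1.800e+02  1.000e-01 -1.649e+02] [-0.8 -0.   6.3] w 0.0412 gf 62.6
lift 11.8 [0.4505 0.0948 0.2689] [ 1.800e+02 -1.000e-01 -1.649e+02] [-0.3 -1.1 -1.4] w 0.041 gf 61.6
above 13.9 [ 0.5575 -0.1282  0.151 ] [-1.800e+02  1.000e-01 -1.733e+02] [-0.   1.  -1.3] w 0.0407 gf 61.7
guard True
down, seated tcp z=0.1109 15.1 [ 0.5569 -0.128   0.1109] [ 180.    -0.  -173.3] [-1.  -0.5  4.2] w 0.0407 gf 62.4
```

```bash
python3 - <<'E'
from h import *
robot.set_gripper(.064); robot.line_to(robot.observe()["tool_pos"]+.13*Z,vel=.15)
lever(.08,1.628)
robot.move_pose([.45,-.25,.33],[180,0,best(np.array([.45,-.25,.33]),YAW)])
snap("top","t2",crop=(160,60,430,250),k=2.9); st()
E
```

```text
guard False
at knob 19.3 [ 0.5045 -0.1846  0.1535] [180.    0.   93.4] [ 0.2 -0.5  0.3] w 0.0241 gf 0.0
shut 22.4 [ 0.5498 -0.1229  0.153 ] [-179.9   -0.  -165.7] [-0.5 -4.3 -2.2] w 0.024 gf 2.2
 24.2 [ 0.4504 -0.249   0.3283] [ 1.799e+02 -1.000e-01 -1.733e+02] [0.1 0.7 0. ] w 0.0361 gf 0.0
```

View pics/t2.png

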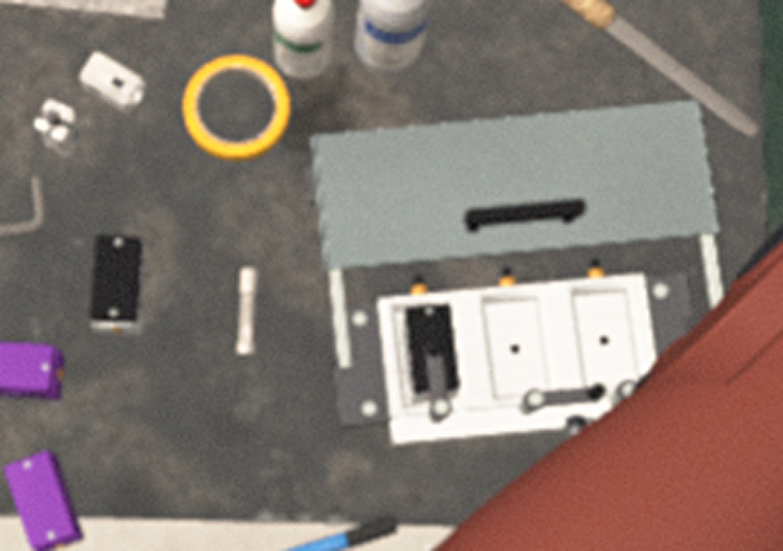

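Module 1 is seated with its lever shut along it; the other module is still at the measured place, (117,278) in this crop.

```bash
python3 - <<'E'
from h import *
g=pick([.6133,.147],-1.4); assert robot.observe()["gripper_width"]>.035
place(-.08,g); z=robot.observe()["tool_pos"][2]
if abs(z-g-.012)<.0025:
    robot.set_gripper(.064); robot.line_to(robot.observe()["tool_pos"]+.13*Z,vel=.15)
    lever(-.08,1.508)
    p=np.array([.45,.05,.33]); robot.move_pose(p,[180,0,best(p,YAW)])
    snap("top","t3",crop=(160,60,430,250),k=2.9); st()
E
```

```text
guard False
grip 27.8 [0.614  0.1471 0.0991] [1.800e+02 1.000e-01 1.786e+02] [-1.2  1.2  6.5] w 0.041 gf 63.0
lift 29.1 [0.6129 0.1469 0.2687] [-1.800e+02 -1.000e-01  1.786e+02] [ 0.4 -0.4 -4.5] w 0.041 gf 62.1
above 31.8 [ 0.576  -0.2873  0.1511] [-1.799e+02  1.000e-01 -1.733e+02] [ 0.  -0.8 -1.5] w 0.0408 gf 62.0
guard True
down, seated tcp z=0.1111 33.0 [ 0.5754 -0.2869  0.1111] [ 180.    -0.  -173.3] [-0.3  0.6  4.4] w 0.0408 gf 62.8
guard False
at knob 37.2 [ 0.529  -0.3428  0.1535] [180.    0.  100.2] [-0.  -0.3  0.7] w 0.0236 gf 0.0
shut 40.2 [ 0.5683 -0.2819  0.1531] [-179.9   -0.  -165.6] [ 1.3 -4.7 -1.1] w 0.0239 gf 2.2
 42.5 [0.4504 0.0492 0.3294] [ 1.800e+02 -1.000e-01 -1.734e+02] [ 0.1 -0.  -0.8] w 0.036 gf 0.0
```

View pics/t3.png

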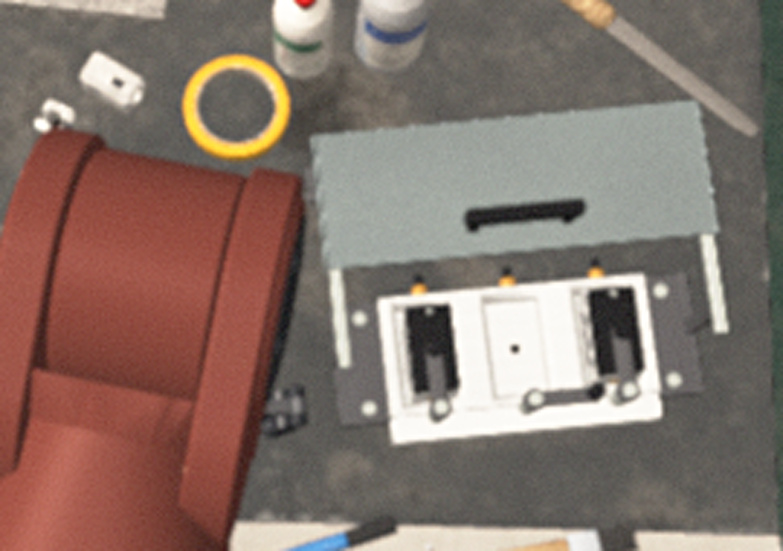

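Both modules are seated and both levers shut. Now I'll close the cover.

```bash
python3 - <<'E'
from h import *
w=best(F(.09,0,.26),YAW+90); robot.move_pose(F(.09,0,.26),[180,0,w]); robot.set_gripper(.05)
print(robot.line_to(F(.09,0,.188),vel=.1,guard=8)); robot.set_gripper(.03)
print(robot.line_to(F(-.06,0,.188),vel=.06,guard=12)); st("shut"); d=robot.observe()["tool_pos"]-O; print("x",d@X)
robot.line_to(robot.observe()["tool_pos"]+.006*X,vel=.05); robot.set_gripper(.05)
robot.line_to(robot.observe()["tool_pos"]+.08*Z,vel=.15)
p=np.array([.45,.05,.33]); robot.move_pose(p,[180,0,best(p,YAW)]); robot.pause(.5)
snap("top","t4",crop=(160,60,430,250),k=2.9); st()
E
```

```text
False
True
shut 47.1 [ 0.5269 -0.2122  0.1883] [179.8  -0.   96.7] [ 4.8  0.5 -0.3] w 0.0303 gf 2.4
x -0.03969691470907346
 50.1 [0.45   0.0499 0.33  ] [-180.    -0.  -173.4] [-0.4  1.3  0.2] w 0.0504 gf 0.0
```

View pics/t4.png

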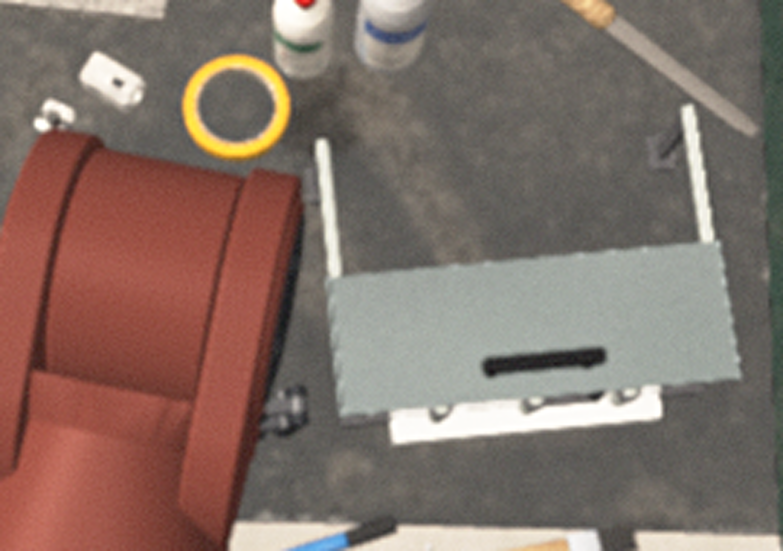

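```bash
python3 - <<'E'
from h import *
def P(x,y,z): return px2w("top",160+(x+.5)/2.9-.5,60+(y+.5)/2.9-.5,z)
d=np.mean([P(*p,.103) for p in[(329,279),(719,243),(741,379),(342,416)]],0)-O; print("cover",d@X,d@Y)
if abs(d@X)<.005: print(robot.job_done())
E
```

```text
cover -0.0014147822843554993 -0.00013738066233236402
the job is handed in; nothing more can be done
None
```

Job handed in at about 50 s of the 210 s: the two modules on the bench are seated in sockets 1 and 3 with their levers shut, and the cover is shut (last image puts it within about 2 mm). The call returned no verdict.

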